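# Push the blue-lidded canister back into the packed ingredient rack

### The arm

A 6-joint arm with a two-finger parallel gripper is mounted at the origin on the work surface. World frame = base frame: x ahead of the robot, y to its left, z up, the work surface at z = 0. Lengths are in m, angles in degrees, forces in N, time in s.
With the tool pointing down it reaches from about 0.25 to 0.725 m from the base axis. Payload 9.7 kg.
Tool frame: the origin (TCP) lies at the very end of the fingers, on their centre line; the grasp point (between the pads) lies 19 mm behind it (bot.hold_point_z is the distance from the TCP to the grasp point, in m); z points along the fingers, y is the line along which they close (so a half turn about z gives the same grasp; the last joint's range is limited). The gripper opens to 85 mm and grips with 20 to 120 N. Pads are 22 mm wide; open, the fingers measure 114 mm over their backs; the gripper's body (76 mm by 85 mm) begins 54 mm behind the grasp point. The pads swing forward as they close: fully open they stand 13 mm farther back than shut.
Start: joints at [67.953, 4.979, 10.078, 95.1, 0, 90], TCP at [0.206, 0.51, 0.231] pointing down, gripper open.
Joint ranges: [-179.16, 179.16], [-48.56, 103.87], [-65.8, 70.77], [-126.05, 130.52], [-82.76, 87.17], [-180, 180]. Speed limits (degrees/s): [127.2, 127.2, 147.25, 180, 180, 180].

### API

Orientations are given as [roll, pitch, yaw] about the fixed x, y, z axes, in that order (R = Rz(yaw) Ry(pitch) Rx(roll)).
In Python, from workcell import bot gives the robot as it stands.
- The arm moves only by the tool play_rows, never from a script. Its argument "targets" is a list of rows, each an object with "grip": the closure in counts, from 0 (fully open) to 255 (shut); "linear": the shift along the world's x, y, z in cm, a list of three; "delta_rot": the turn, a rotation vector about the world's x, y, z in rad, a list of three. A call has 1 to 10 rows; each row is the pose to reach, as a shift and turn from the pose commanded when the call began; what a row does not reach only later rows make up. A row lasts 1/10 s, in which the tool goes at most 50 mm and 8.59 degrees, less where a joint would pass 70% of its speed; a pose out of reach is approached as far as the arm can. A call with a gripper value outside its range is refused whole. The fingers move at their own pace and stop on an object; "force" is the grip in N (left out, the last holds). Time passes only in rows, so rows that repeat a pose let the fingers close. It gives the time, the measured TCP pose, the force, the opening and the grip force at its end, in the units of the state.
- bot.get_obs(): the state, without advancing time (a new reading comes with each control period).
- bot.camera(name): name is "scene" or "top" or "wrist"; returns a dict with "color" (480x640x3 uint8, red, green, blue), "range_z" (480x640 float32, m along the optical axis (not along the pixel's ray), 0 where there is no reading), "fov_y" (degrees; the focal length in pixels is half the picture's height over the tangent of half this angle, whatever the lens; pixels are square), "cx", "cy" (the principal point, pixels), "dist_coeffs" ([k1, k2, p1, p2, k3] as OpenCV has them; the pictures are not rectified), "world_to_cam" (4x4, takes a point from world to camera coordinates). Camera axes: x right, y up, looking along -z (the intrinsics and any distortion apply to the point x, -y, -z); pixel columns grow to the right and rows downward; lengths in m; the calibration is good to about 2 mm. A picture is of the moment at which its call begins.
- bot.job_done(): hands the job in; it is judged then, once.
Trained networks look in a picture, given as the dict that the camera call returned (one of the last four; its "shot" number tells which), for a name from the list of things; names that differ only in an ending like _2 or _b are one class to them, and where a whole thing is asked for, a point or a joint stands for the part that bears it (a point fixed in the world has none). Each returns a list of dicts, best first, with "conf" (0 to 1); they miss things now and then, are a little off and sometimes report something else, mostly with a low value. They report only what shows in the picture. A call takes as long as a camera call.
- bot.search_frame(picture, target): "box" ([left, top, right, bottom] in pixels, round what is visible of it).
- bot.trace(picture, target): "pixels" (480x640 bool, what is visible of it) and "box" ([left, top, right, bottom] in pixels, round what is visible of it).
- bot.pinpoint(picture, target): "pixel" ([column, row] in pixels: a listed point, or the origin of a listed thing).
The state is a dict: "time": time; "q": joint angles; "qd": joint speeds; "joint_efforts": joint torques, N m; "ee_pos": TCP position; "tcp_rot": TCP orientation; "wrist_force": force on the tool from outside, world axes, zero at the start; "torque": the same for the moment, N m; "opening": finger opening in m; "grasp_force": force on a finger pad.
Only numpy, scipy, OpenCV 4.12 (cv2) and the standard library are available. Lean on these libraries where they do the work, as an engineer would, in place of code of your own. Each camera call takes 0.05 s, during which the arm holds its last target. There are 200 camera calls.

### The job

Put the blue-lidded canister back into the gap in the middle of the wooden ingredient rack: the gap is a little tight, so push it in from the open front, nudging its neighbours apart without toppling them or lifting them out, until it is fully home. All five canisters must end up standing upright and square in the rack, fronts level, two on each side of the blue one; leave the other things on the worktop where they are.

Things in the scene. Friction and masses are not known exactly. Their poses are not given: they have to be found in the camera images.
- blue_can_mid (a point): Canister to put away: slim frosted white food canister, blue lid, closed. 120 mm deep (own x), 50 mm wide (own y), 110 mm high, plus a low look-only rib on the lid; upright corners rounded to 18 mm radius, so its long sides are flat to 42 mm either way of the middle. Both ends alike. About 0.35 kg. It starts on the worktop beside the rack's front. Point: its centre, 55 mm above its underside; z up.
- red_can_mid (a point): Slim frosted white food canister with a red lid, one of four loose ones standing in the rack; same size as the blue one (120 x 50 x 110 mm, upright corners of 18 mm radius), about 0.35 kg. Point: its centre, 55 mm above its underside; own x along its depth, y along its width, z up.
- yellow_can_mid (a point): Slim frosted white food canister with a yellow lid, one of four loose ones standing in the rack; same size as the blue one (120 x 50 x 110 mm, upright corners of 18 mm radius), about 0.35 kg. Point: its centre, 55 mm above its underside; own x along its depth, y along its width, z up.
- green_can_mid (a point): Slim frosted white food canister with a green lid, one of four loose ones standing in the rack; same size as the blue one (120 x 50 x 110 mm, upright corners of 18 mm radius), about 0.35 kg. Point: its centre, 55 mm above its underside; own x along its depth, y along its width, z up.
- white_can_mid (a point): Slim frosted white food canister with a white lid, one of four loose ones standing in the rack; same size as the blue one (120 x 50 x 110 mm, upright corners of 18 mm radius), about 0.35 kg. Point: its centre, 55 mm above its underside; own x along its depth, y along its width, z up.
- rack: Open-fronted, open-topped rack of pale wood, fixed. Origin at worktop height under the middle of the row; x points into the rack (to its back board), y along the row. Floor's top at z = 12 mm, front edge at x = -60 mm, no lip or dividers; back board's inner face at x = 60 mm, top at z = 90 mm; side walls' inner faces at y = -132 and 132 mm, front ends at x = -50 mm, tops at z = 80 mm.
- rack_home (a point): Where the blue canister's centre belongs (axes as the rack's; x = y = 0, z = 67 mm in the rack): back against the back board, front level with the floor's front edge. The others start within 4 mm of home in x, in any order, two on each side of the 38 to 46 mm gap, which lies within 4 mm of here; a few N slides one sideways. With all five in, 14 mm of the row's width stays free.
- jug: Clear plastic measuring jug, 112 mm across, 135 mm high, with a handle at its own +y side reaching to about 100 mm from its axis; empty, loose. It stands to the other side of the rack's front from the blue canister. Origin under its centre.
- tub_big: Clear plastic tub, 150 x 110 x 60 mm, loose. Origin under its centre.
- tub_small: Clear plastic tub, 100 x 100 x 75 mm, loose. Origin under its centre.
- tub_lid: Round white tub lid, 80 mm across, 13 mm high, lying on the worktop, loose. Origin under its centre.
- bowl: Steel mixing bowl, 170 mm across, 75 mm high, loose. Origin under its centre.
- spatula: Spatula with a wooden handle and steel blade, 280 mm long, 20 mm high, lying flat beside the rack, loose. Origin near its middle.

How it is judged:
By the outcome, as a careful person would: the job done as asked, in the order asked, and still so for the second after the job is handed in, with the robot touching nothing.
It also fails if it takes over 58 s, if anything falls off the work surface, if the arm or the gripper's body presses on something with over 40 N, if the wrist force passes 120 N, or if a joint passes its speed limit or range.

## Working session

There is one attempt and no reset: what is moved stays moved. The work goes in short steps, Python scripts to look and compute and a tool call to move; the robot and the scene stay as the last step left them, time stands still between calls to the robot, and variables do not carry over. Pictures are saved under pics/ and viewed, at most 10 in all, crops included, and the job is handed in when it is done.

Besides the shell and the picture viewer there is one more tool, called as name(argument=value, ...) on one line, values as JSON. play_rows: Moves the arm, as the interface text tells. Its arguments: {"type":"object","properties":{"targets":{"type":"array","items":{"type":"object","properties":{"grip":{"type":"number"},"linear":{"type":"array","items":{"type":"number"}},"delta_rot":{"type":"array","items":{"type":"number"}}}}},"force":{"type":"number"}},"required":["targets"]}

```bash
mkdir -p pics; ls; cat > h.py <<'E'
import numpy as np, cv2
from workcell import bot
def cloud(p):
    f=240/np.tan(np.radians(p["fov_y"])/2)
    K=np.array([[f,0,p["cx"]],[0,f,p["cy"]],[0,0,1]])
    u,v=np.meshgrid(np.arange(640.),np.arange(480.))
    n=cv2.undistortPoints(np.stack([u.ravel(),v.ravel()],1)[:,None],K,np.array(p["dist_coeffs"],float))[:,0]
    z=p["range_z"].ravel()
    c=np.stack([n[:,0]*z,-n[:,1]*z,-z,np.ones_like(z)],1)
    w=(c@np.linalg.inv(np.array(p["world_to_cam"])).T)[:,:3].reshape(480,640,3)
    w[p["range_z"]==0]=np.nan
    return w
def save(p,n): cv2.imwrite("pics/"+n,p["color"][:,:,::-1])
E
python3 - <<'E'
from h import *
for c in["top","scene"]:
    p=bot.camera(c); save(p,c+"0.png"); w=cloud(p)
    np.save(c+"0.npy",w)
    print(c,np.linalg.inv(p["world_to_cam"])[:3,3])
    for n in ["blue_can_mid","red_can_mid","yellow_can_mid","green_can_mid","white_can_mid","rack","jug","rack_home"]:
        t=bot.trace(p,n) if n!="rack_home" else []; q=bot.pinpoint(p,n)
        if t: 
            m=t[0]["pixels"]; pts=w[m]; pts=pts[~np.isnan(pts[:,0])]
            print(n,round(t[0]["conf"],2),t[0]["box"],pts.mean(0).round(3),np.percentile(pts,[2,98],axis=0).round(3).tolist())
        if q: print("  pin",n,q[0]["conf"],q[0]["pixel"])
print(bot.get_obs())
E
```

```text
pics
top [ 1.97780423e-01 -6.31639618e-05  1.67772263e+00]
blue_can_mid 0.89 [214.9, 258.9, 240.7, 309.0] [0.443 0.277 0.097] [[0.388, 0.251, 0.013], [0.502, 0.31, 0.117]]
  pin blue_can_mid 0.65 [231.3, 282.4]
red_can_mid 0.75 [314.8, 186.5, 333.8, 233.6] [0.651 0.016 0.11 ] [[0.602, -0.012, 0.02], [0.717, 0.043, 0.129]]
  pin red_can_mid 0.69 [322.3, 213.0]
yellow_can_mid 0.85 [337.9, 179.4, 364.9, 228.6] [ 0.672 -0.072  0.105] [[0.622, -0.103, 0.014], [0.736, -0.042, 0.129]]
  pin yellow_can_mid 0.67 [352.0, 206.0]
green_can_mid 0.65 [360.1, 175.7, 382.5, 225.2] [ 0.682 -0.128  0.108] [[0.632, -0.158, 0.022], [0.746, -0.099, 0.129]]
  pin green_can_mid 0.89 [371.8, 201.7]
white_can_mid 0.59 [294.1, 189.8, 317.9, 235.0] [0.643 0.069 0.109] [[0.593, 0.04, 0.012], [0.707, 0.099, 0.129]]
rack 0.55 [281.8, 171.0, 389.8, 240.4] [ 0.682 -0.011  0.041] [[0.599, -0.173, 0.002], [0.761, 0.12, 0.096]]
  pin rack 0.73 [332.8, 210.7]
jug 0.68 [420.4, 257.9, 471.8, 314.1] [ 0.454 -0.344  0.049] [[0.378, -0.39, -0.005], [0.507, -0.28, 0.135]]
  pin jug 0.76 [441.0, 286.4]
  pin rack_home 0.87 [3
[... 955 characters left out ...]
  pin rack_home 0.97 [276.4, 262.0]
{'time': 1.6, 'q': array([6.79536551e+01, 4.97672103e+00, 1.00792711e+01, 9.50991597e+01,
       6.61681520e-04, 8.99996752e+01]), 'qd': array([-0.01833015, -0.0123405 , -0.10860122, -0.04928003,  0.01094911,
        0.04168059]), 'joint_efforts': array([-1.22205734e-04, -5.20091844e+01,  4.64857006e+01,  1.63924575e-03,
        6.21565800e-05,  2.22909324e-05]), 'ee_pos': array([0.20644407, 0.50978819, 0.23131453]), 'tcp_rot': array([ 1.79996610e+02, -6.61662298e-04,  1.57953980e+02]), 'wrist_force': array([-0.38907503, -0.73484156, -0.30924022]), 'torque': array([ 0.01835553, -0.03497455,  0.02029204]), 'grasp_force': 0.0, 'opening': 0.08528808745314519}
```

```bash
python3 - <<'E'
import cv2,numpy as np
a=cv2.imread("pics/top0.png")[140:360,190:500]; a=cv2.resize(a,None,fx=2.5,fy=2.5,interpolation=cv2.INTER_CUBIC); cv2.imwrite("pics/topc.png",a)
b=cv2.imread("pics/scene0.png")[140:360,190:500]; cv2.imwrite("pics/scenec.png",cv2.resize(b,None,fx=2.5,fy=2.5,interpolation=cv2.INTER_CUBIC))
for c in["top","scene"]:
    w=np.load(c+"0.npy").reshape(-1,3); w=w[~np.isnan(w[:,0])]
    # blue
    m=(w[:,2]>.098)&(w[:,2]<.125)&(w[:,0]>.36)&(w[:,0]<.53)&(w[:,1]>.22)&(w[:,1]<.34)
    print(c,"blue",m.sum(),cv2.minAreaRect(w[m][:,:2].astype(np.float32)*1000),np.median(w[m][:,2]))
    m=(w[:,2]>.113)&(w[:,2]<.14)&(w[:,0]>.57)&(w[:,0]<.79)&(w[:,1]>-.2)&(w[:,1]<.14)
    im=np.zeros((220,340),np.uint8); pt=w[m]; 
    im[((pt[:,0]-.57)*1000).astype(int),((pt[:,1]+.2)*1000).astype(int)]=255
    im=cv2.morphologyEx(im,cv2.MORPH_CLOSE,np.ones((5,5)))
    n,l,s,ce=cv2.connectedComponentsWithStats(im)
    for i in range(1,n):
        if s[i,4]>1000:
            r,cc=np.where(l==i); print(s[i,4],ce[i]+[-200,570],cv2.minAreaRect(np.stack([cc-200,r+570],1).astype(np.float32)))
E
```

```text
top blue 772 ((447.1524658203125, 282.380859375), (121.99478149414062, 51.17424774169922), 10.696894645690918) 0.10937951333785723
5196 [ 70.52886836 651.41974596] ((70.6682357788086, 652.6534423828125), (121.96615600585938, 49.41206359863281), 78.26142883300781)
5033 [ 16.08940989 661.27577985] ((15.768789291381836, 661.9489135742188), (123.7759017944336, 50.2540397644043), 79.24903106689453)
4858 [-73.84376287 679.72972417] ((-73.55908966064453, 680.8074951171875), (119.81961822509766, 50.93474197387695), 78.8453369140625)
5033 [-129.7250149   692.04569839] ((-129.95458984375, 691.0345458984375), (121.88087463378906, 51.67778396606445), 77.85572052001953)
scene blue 628 ((447.5890808105469, 280.6356201171875), (125.01718139648438, 51.134002685546875), 10.805289268493652) 0.11036160420320956
8869 [ 43.98906303 660.20892998] ((42.347084045410156, 657.9378662109375), (125.20173645019531, 110.06938934326172), 79.8457260131836)
7078 [-99.13732693 690.76264481] ((-102.30589294433594, 686.4489135742188), (124.91365051269531, 110.37378692626953), 78.43986511230469)
```

View pics/topc.png

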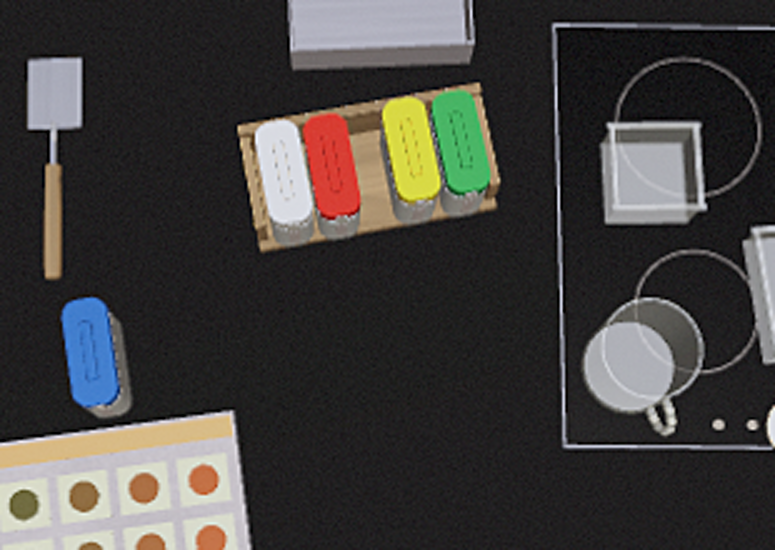

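View pics/scenec.png

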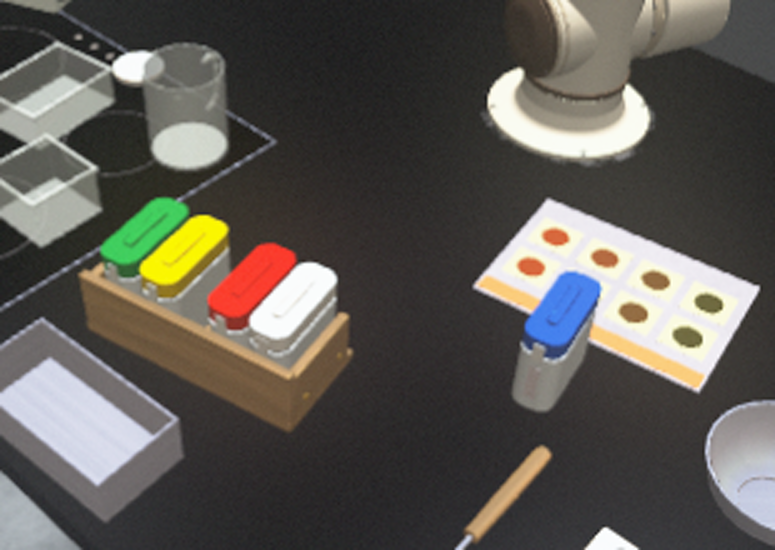

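```bash
python3 - <<'E'
import numpy as np,cv2
yaw=np.radians(11.3)
for c in["top","scene"]:
    w=np.load(c+"0.npy").reshape(-1,3); w=w[~np.isnan(w[:,0])]
    w=w[(w[:,0]>.55)&(w[:,0]<.8)&(w[:,1]>-.22)&(w[:,1]<.16)]
    b=w[(w[:,2]>.084)&(w[:,2]<.096)]
    def rk(p,yaw,o=(.671,-.0287)):
        d=p[:,:2]-o; return np.stack([d@[np.cos(yaw),np.sin(yaw)],d@[-np.sin(yaw),np.cos(yaw)]],1)
    r=rk(b,yaw); k=(r[:,0]>.055)&(r[:,0]<.09)&(abs(r[:,1])<.15)
    bb=b[k]; vx,vy,x0,y0=cv2.fitLine(bb[:,:2].astype(np.float32),cv2.DIST_HUBER,0,.01,.01).ravel()
    print(c,"back n",k.sum(),"yaw",np.degrees(np.arctan2(-vx*np.sign(vy),abs(vy))),"x range",np.percentile(r[k][:,0],[2,50,98]).round(4))
    s=w[(w[:,2]>.074)&(w[:,2]<.086)]; r=rk(s,yaw); k=(abs(r[:,0])<.045)&(abs(r[:,1])>.12)
    for sg in(1,-1):
        q=r[k&(r[:,1]*sg>0)]; print(" side",sg,len(q),np.percentile(q[:,1],[2,50,98]).round(4) if len(q) else "")
    f=w[(w[:,2]>.008)&(w[:,2]<.017)]; r=rk(f,yaw); k=(abs(r[:,1])<.012)
    print(" floor",k.sum(),np.percentile(r[k][:,0],[1,3,50,98]).round(4))
    if c=="top":
        for n,p in dict(white=(.6526,.0706),red=(.6619,.0158),yel=(.6808,-.0736),gr=(.691,-.13)).items(): print(n,rk(np.array([p]),yaw).round(4))
E
```

```text
top back n 223 yaw 11.870224 x range [0.0639 0.0716 0.0765]
 side 1 112 [0.1325 0.138  0.1437]
 side -1 87 [-0.1432 -0.1387 -0.1339]
 floor 242 [-0.056  -0.0544  0.0036  0.0651]
white [[0.0014 0.101 ]]
red [[-0.0002  0.0454]]
yel [[ 0.0008 -0.0459]]
gr [[-0.0002 -0.1033]]
scene back n 549 yaw 11.264031 x range [0.0562 0.0695 0.0766]
 side 1 179 [0.1232 0.1349 0.1429]
 side -1 6 [-0.1453 -0.1424 -0.1377]
 floor 11 [0.0728 0.073  0.0746 0.0771]
```

play_rows(targets=[{"grip":0,"linear":[21.2,-23.4,-2],"delta_rot":[0,0,0.575]},{"grip":0,"linear":[21.2,-23.4,-2],"delta_rot":[0,0,0.575]},{"grip":0,"linear":[21.2,-23.4,-2],"delta_rot":[0,0,0.575]},{"grip":0,"linear":[21.2,-23.4,-2],"delta_rot":[0,0,0.575]},{"grip":0,"linear":[21.2,-23.4,-2],"delta_rot":[0,0,0.575]},{"grip":0,"linear":[21.2,-23.4,-2],"delta_rot":[0,0,0.575]},{"grip":0,"linear":[21.2,-23.4,-2],"delta_rot":[0,0,0.575]},{"grip":0,"linear":[21.2,-23.4,-2],"delta_rot":[0,0,0.575]},{"grip":0,"linear":[21.2,-23.4,-2],"delta_rot":[0,0,0.575]},{"grip":0,"linear":[21.2,-23.4,-2],"delta_rot":[0,0,0.575]}], force=60)

```text
time: 2.6
ee_pos: [0.4181, 0.2763, 0.2114]
tcp_rot: [180.0, 0.0, -169.1]
wrist_force: [0.1, 0.0, -0.1]
opening: 0.0855
grasp_force: 0.0
```

```bash
python3 - <<'E'
from h import *
o=bot.get_obs(); print(o["time"],o["ee_pos"],o["tcp_rot"],o["q"])
p=bot.camera("wrist"); save(p,"w1.png"); w=cloud(p).reshape(-1,3); w=w[~np.isnan(w[:,0])]
m=(w[:,2]>.103)&(w[:,2]<.125)&(w[:,0]>.36)&(w[:,0]<.53)&(w[:,1]>.22)&(w[:,1]<.34)
print(m.sum(),cv2.minAreaRect(w[m][:,:2].astype(np.float32)*1000),np.percentile(w[m][:,2],[5,50,95]))
E
```

```text
2.6 [0.41806419 0.27630791 0.21140712] [ 1.79987807e+02  1.42531667e-03 -1.69072907e+02] [ 3.34555072e+01 -2.10081818e+00  6.42525008e-01  9.27373550e+01
  1.07163196e-02  2.25284145e+01]
10881 ((446.5008850097656, 280.2420654296875), (121.94222259521484, 50.238948822021484), 10.788936614990234) [0.10811809 0.1093164  0.11376733]
```

View pics/w1.png

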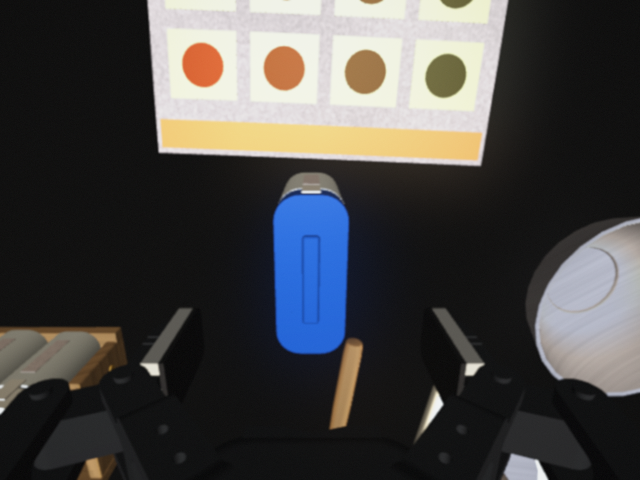

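play_rows(targets=[{"grip":0,"linear":[-0.1,-0.17,-4],"delta_rot":[0,0,0]},{"grip":0,"linear":[-0.1,-0.17,-8],"delta_rot":[0,0,0]},{"grip":0,"linear":[-0.1,-0.17,-12],"delta_rot":[0,0,0]},{"grip":0,"linear":[-0.1,-0.17,-15.5],"delta_rot":[0,0,0]},{"grip":0,"linear":[-0.1,-0.17,-15.5],"delta_rot":[0,0,0]},{"grip":255,"linear":[-0.1,-0.17,-15.5],"delta_rot":[0,0,0]},{"grip":255,"linear":[-0.1,-0.17,-15.5],"delta_rot":[0,0,0]},{"grip":255,"linear":[-0.1,-0.17,-15.5],"delta_rot":[0,0,0]},{"grip":255,"linear":[-0.1,-0.17,-15.5],"delta_rot":[0,0,0]},{"grip":255,"linear":[-0.1,-0.17,-15.5],"delta_rot":[0,0,0]}], force=60)

```text
time: 3.65
ee_pos: [0.4185, 0.2752, 0.0589]
tcp_rot: [179.9, 0.2, -169.1]
wrist_force: [-1.3, 0.8, 5.7]
opening: 0.0495
grasp_force: 62.5
```

play_rows(targets=[{"grip":255,"linear":[0,0,1.2],"delta_rot":[0,0,0]},{"grip":255,"linear":[0,0,2.5],"delta_rot":[0,0,0]},{"grip":255,"linear":[0.8,-4,2.5],"delta_rot":[0,0,0.01]},{"grip":255,"linear":[2,-9,2.5],"delta_rot":[0,0,0.01]},{"grip":255,"linear":[3.2,-14,2.5],"delta_rot":[0,0,0.01]},{"grip":255,"linear":[4.4,-19,2.5],"delta_rot":[0,0,0.01]},{"grip":255,"linear":[5.6,-24,2.5],"delta_rot":[0,0,0.01]},{"grip":255,"linear":[6.8,-29,2.5],"delta_rot":[0,0,0.01]},{"grip":255,"linear":[7.7,-32.5,2.5],"delta_rot":[0,0,0.01]},{"grip":255,"linear":[8,-33.8,2.5],"delta_rot":[0,0,0.01]}])

```text
time: 4.65
ee_pos: [0.4982, -0.0676, 0.0825]
tcp_rot: [-179.9, 0.1, -168.7]
wrist_force: [-0.5, 0.9, -3.3]
opening: 0.0495
grasp_force: 63.9
```

play_rows(targets=[{"grip":255,"linear":[0,0,0],"delta_rot":[0,0,0]},{"grip":255,"linear":[0,0,0],"delta_rot":[0,0,0]}])

```text
time: 4.85
ee_pos: [0.4974, -0.0636, 0.0818]
tcp_rot: [180.0, 0.0, -168.6]
wrist_force: [0.2, 0.5, -4.1]
opening: 0.0493
grasp_force: 64.0
```

```bash
cat >> h.py <<'E'
O=np.array([.6744,-.028]); Y=np.radians(11.4)
def rk(p):
    d=np.atleast_2d(p)[:,:2]-O; return np.stack([d@[np.cos(Y),np.sin(Y)],d@[-np.sin(Y),np.cos(Y)]],1)
def lids(c,zmin=.113,zmax=.16):
    """lid rectangles in rack frame (mm) by trained-network masks + depth"""
    p=bot.camera(c); w=cloud(p)
    for n in ["white","red","blue","yellow","green"]:
        t=bot.trace(p,n+"_can_mid")
        if not t: print(n,"none"); continue
        m=cv2.dilate(t[0]["pixels"].astype(np.uint8),np.ones((3,3)))>0
        q=w[m]; q=q[~np.isnan(q[:,0])]; 
        if n=="blue" : top=np.percentile(q[:,2],85)
        else: top=.122
        q=q[(abs(q[:,2]-top)<.008)]
        if len(q)<50: print(n,"few"); continue
        r=rk(q)*1000
        (cx,cy),(a,b),g=cv2.minAreaRect(r.astype(np.float32))
        if a<b: a,b=b,a; g-=90
        if g>45: g-=180
        if g<-45: g+=180
        print(c,n,round(t[0]["conf"],2),"ctr",round(cx,1),round(cy,1),"size",round(a,1),round(b,1),"ang",round(g,1),"z",np.percentile(q[:,2],[5,50,95]).round(4), "xr",np.percentile(r[:,0],[1,99]).round(1))
    return p,w
E
python3 - <<'E'
from h import *
o=bot.get_obs(); print(o["time"],o["ee_pos"],rk(o["ee_pos"]),o["tcp_rot"],o["wrist_force"],o["opening"])
p,w=lids("top"); save(p,"t2.png")
p,w=lids("scene"); save(p,"s2.png")
p=bot.camera("wrist"); save(p,"w2.png")
w=cloud(p).reshape(-1,3); w=w[~np.isnan(w[:,0])]; r=rk(w)
m=(w[:,2]>.12)&(w[:,2]<.15)&(abs(r[:,0]+.15)<.08)&(abs(r[:,1])<.04)
print(m.sum(),cv2.minAreaRect(r[m].astype(np.float32)*1000),np.percentile(w[m][:,2],[5,50,95]))
E
```

```text
4.85 [ 0.49738374 -0.06355461  0.08182112] [[-1.80551564e-01  1.35404097e-04]] [ 1.79979394e+02  2.88805204e-03 -1.68557922e+02] [ 0.19198788  0.48681913 -4.06006659] 0.0493136178642141
top white 0.63 ctr -1.1 98.5 size 123.3 55.3 ang 0.1 z [0.1155 0.1216 0.1279] xr [-60.9  56.8]
top red 0.58 ctr -2.7 48.6 size 121.5 56.5 ang -1.9 z [0.1159 0.1215 0.1277] xr [-61.4  55.2]
blue none
top yellow 0.59 ctr 19.4 -45.6 size 81.4 50.4 ang -0.0 z [0.1161 0.1215 0.1279] xr [-19.   57.6]
top green 0.69 ctr 11.2 -97.8 size 95.5 59.9 ang 0.8 z [0.1161 0.1218 0.1278] xr [-31.9  56.2]
scene white 0.84 ctr 0.5 97.3 size 125.9 59.0 ang 0.1 z [0.1164 0.1222 0.127 ] xr [-59.3  58.1]
scene red 0.66 ctr -3.2 48.1 size 124.4 65.2 ang 4.6 z [0.1181 0.1225 0.127 ] xr [-62.1  55.9]
scene blue 0.7 ctr -125.4 3.1 size 142.7 58.6 ang 4.9 z [0.1283 0.1328 0.1374] xr [-192.3  -89.9]
scene yellow 0.84 ctr -3.7 -29.5 size 125.3 109.6 ang 4.2 z [0.1161 0.1222 0.1265] xr [-61.9  57.2]
scene green 0.87 ctr -2.2 -98.2 size 124.5 66.9 ang 3.9 z [0.1172 0.1225 0.1266] xr [-60.2  56.2]
27417 ((-190.66123962402344, 0.038379669189453125), (80.04346466064453, 45.75004577636719), 89.76100158691406) [0.12451623 0.13165432 0.13882284]
```

View pics/w2.png

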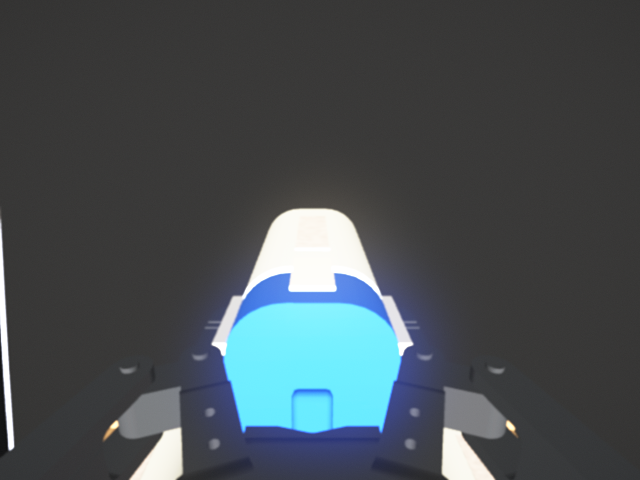

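play_rows(targets=[{"grip":255,"linear":[0,0,-0.8],"delta_rot":[0,0,0]},{"grip":255,"linear":[0.98,0.2,-0.8],"delta_rot":[0,0,0]},{"grip":255,"linear":[1.96,0.4,-0.8],"delta_rot":[0,0,0]},{"grip":255,"linear":[2.65,0.53,-0.8],"delta_rot":[0,0,0]},{"grip":255,"linear":[3.23,0.65,-0.8],"delta_rot":[0,0,0]},{"grip":255,"linear":[3.82,0.77,-0.8],"delta_rot":[0,0,0]},{"grip":255,"linear":[4.41,0.89,-0.8],"delta_rot":[0,0,0]},{"grip":255,"linear":[5,1.01,-0.8],"delta_rot":[0,0,0]}], force=80)

```text
time: 6.3
ee_pos: [0.5478, -0.0538, 0.0732]
tcp_rot: [-180.0, -0.0, -168.5]
wrist_force: [-1.9, 0.5, -3.2]
opening: 0.0496
grasp_force: 82.0
```

play_rows(targets=[{"grip":255,"linear":[0.6,0.12,0],"delta_rot":[0,0,0]},{"grip":255,"linear":[1.2,0.24,0],"delta_rot":[0,0,0]},{"grip":255,"linear":[1.8,0.36,0],"delta_rot":[0,0,0]},{"grip":255,"linear":[2.4,0.48,0],"delta_rot":[0,0,0]},{"grip":255,"linear":[3,0.6,0],"delta_rot":[0,0,0]},{"grip":255,"linear":[3.6,0.73,0],"delta_rot":[0,0,0]},{"grip":255,"linear":[4.2,0.85,0],"delta_rot":[0,0,0]},{"grip":255,"linear":[4.8,0.97,0],"delta_rot":[0,0,0]},{"grip":255,"linear":[4.8,0.97,0],"delta_rot":[0,0,0]}])

```text
time: 7.2
ee_pos: [0.5964, -0.0439, 0.0732]
tcp_rot: [180.0, 0.0, -168.5]
wrist_force: [0.2, 0.0, -3.4]
opening: 0.0495
grasp_force: 82.1
```

```bash
python3 - <<'E'
from h import *
o=bot.get_obs(); print(o["time"],o["ee_pos"],rk(o["ee_pos"]),o["tcp_rot"],o["wrist_force"],o["opening"])
p,w=lids("scene"); save(p,"s3.png")
cv2.imwrite("pics/s3c.png",cv2.resize(p["color"][180:340,190:400,::-1],None,fx=3,fy=3,interpolation=cv2.INTER_CUBIC))
E
```

```text
7.2 [ 0.59637205 -0.04388185  0.0732232 ] [[-0.07962771 -0.00014573]] [ 1.79998391e+02  3.85181143e-02 -1.68513245e+02] [ 0.2088964   0.04276141 -3.42018426] 0.04951703147700028
scene white 0.68 ctr -1.0 98.2 size 123.3 57.3 ang -2.9 z [0.1172 0.1223 0.1268] xr [-59.4  58. ]
scene red 0.8 ctr -5.8 48.8 size 131.1 66.8 ang 3.3 z [0.1185 0.1225 0.127 ] xr [-64.1  57.7]
scene blue 0.67 ctr -17.8 -0.4 size 147.2 64.2 ang 1.1 z [0.1208 0.1244 0.1296] xr [-89.   43.8]
scene yellow 0.65 ctr -0.9 -48.8 size 125.2 68.5 ang 2.7 z [0.1176 0.1226 0.127 ] xr [-60.5  58.5]
scene green 0.78 ctr 0.3 -100.5 size 130.1 67.7 ang 8.3 z [0.1181 0.1223 0.127 ] xr [-60.9  56.3]
```

View pics/s3c.png

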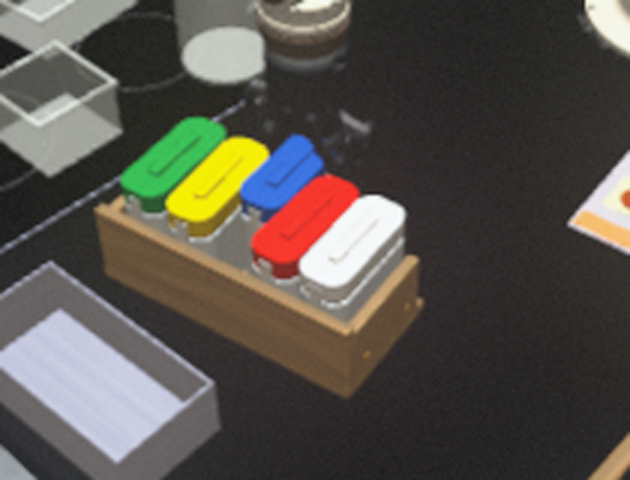

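play_rows(targets=[{"grip":255,"linear":[0,0,-0.2],"delta_rot":[0,0,0]},{"grip":60,"linear":[0,0,-0.2],"delta_rot":[0,0,0]},{"grip":60,"linear":[0,0,-0.2],"delta_rot":[0,0,0]},{"grip":60,"linear":[0,0,-0.2],"delta_rot":[0,0,0]},{"grip":60,"linear":[0,0,1.5],"delta_rot":[0,0,0]},{"grip":60,"linear":[0,0,4],"delta_rot":[0,0,0]},{"grip":60,"linear":[0,0,7.5],"delta_rot":[0,0,0]},{"grip":255,"linear":[-3.2,-0.65,7.5],"delta_rot":[0,0,0]},{"grip":255,"linear":[-6.4,-1.3,7.5],"delta_rot":[0,0,0]},{"grip":255,"linear":[-6.4,-1.3,7.5],"delta_rot":[0,0,0]}])

```text
time: 8.5
ee_pos: [0.5291, -0.0576, 0.1492]
tcp_rot: [-180.0, 0.0, -168.6]
wrist_force: [-0.1, 0.1, 0.2]
opening: 0.0219
grasp_force: 0.0
```

```bash
python3 - <<'E'
from h import *
o=bot.get_obs(); print(o["time"],o["ee_pos"],rk(o["ee_pos"]),o["tcp_rot"],o["wrist_force"],o["opening"])
p,w=lids("scene"); 
p,w=lids("top"); 
E
```

```text
8.5 [ 0.52906238 -0.05764757  0.14921892] [[-0.14833033 -0.00033561]] [-1.79983840e+02  5.38144367e-03 -1.68571670e+02] [-0.09143296  0.11351357  0.23891505] 0.021932245580440733
scene white 0.85 ctr -0.2 99.0 size 120.8 58.0 ang 0.9 z [0.1172 0.1225 0.1271] xr [-59.   58.8]
scene red 0.74 ctr -0.8 -98.8 size 134.5 70.0 ang 8.5 z [0.1177 0.1225 0.1268] xr [-61.5  56.8]
scene blue 0.8 ctr -28.8 2.9 size 170.2 68.6 ang -1.5 z [0.1189 0.1225 0.1268] xr [-108.7   42. ]
scene yellow 0.34 ctr -0.1 98.4 size 120.7 58.8 ang -0.3 z [0.1172 0.1225 0.1271] xr [-59.   58.7]
scene green 0.63 ctr -1.9 -100.3 size 131.7 65.8 ang 7.4 z [0.1177 0.1226 0.1269] xr [-61.6  56.8]
top white 0.81 ctr -1.8 100.1 size 122.0 53.5 ang -1.0 z [0.1157 0.1214 0.1274] xr [-59.8  56.9]
top red 0.87 ctr -0.4 57.0 size 121.2 49.5 ang -7.6 z [0.116  0.1218 0.1277] xr [-60.2  57.5]
blue none
top yellow 0.24 ctr -277.3 -257.4 size 111.5 110.6 ang 48.0 z [0.1143 0.1223 0.1299] xr [-345.7 -222.9]
green none
```

play_rows(targets=[{"grip":255,"linear":[0,0,-4],"delta_rot":[0,0,0]},{"grip":255,"linear":[0,0,-8],"delta_rot":[0,0,0]},{"grip":255,"linear":[0,0,-8],"delta_rot":[0,0,0]},{"grip":255,"linear":[1.2,0.24,-8],"delta_rot":[0,0,0]},{"grip":255,"linear":[2.4,0.48,-8],"delta_rot":[0,0,0]},{"grip":255,"linear":[2.9,0.58,-8],"delta_rot":[0,0,0]},{"grip":255,"linear":[3.4,0.68,-8],"delta_rot":[0,0,0]},{"grip":255,"linear":[3.9,0.78,-8],"delta_rot":[0,0,0]},{"grip":255,"linear":[4.4,0.88,-8],"delta_rot":[0,0,0]}])

```text
time: 10.0
ee_pos: [0.5759, -0.0483, 0.0686]
tcp_rot: [-180.0, 0.0, -168.5]
wrist_force: [-2.8, -1.2, 1.0]
opening: -0.0001
grasp_force: 0.0
```

play_rows(targets=[{"grip":255,"linear":[0.5,0.1,0],"delta_rot":[0,0,0]},{"grip":255,"linear":[1,0.2,0],"delta_rot":[0,0,0]},{"grip":255,"linear":[1.5,0.3,0],"delta_rot":[0,0,0]},{"grip":255,"linear":[2,0.4,0],"delta_rot":[0,0,0]},{"grip":255,"linear":[2.3,0.46,0],"delta_rot":[0,0,0]},{"grip":255,"linear":[2.3,0.46,0],"delta_rot":[0,0,0]}])

```text
time: 10.6
ee_pos: [0.599, -0.0436, 0.0682]
tcp_rot: [180.0, 0.0, -168.5]
wrist_force: [0.2, -0.3, -0.1]
opening: -0.0
grasp_force: 0.0
```

```bash
python3 - <<'E'
from h import *
o=bot.get_obs(); print(o["time"],o["ee_pos"],rk(o["ee_pos"]),o["tcp_rot"],o["wrist_force"],o["opening"])
p,w=lids("scene"); save(p,"s4.png")
cv2.imwrite("pics/s4c.png",cv2.resize(p["color"][200:320,200:350,::-1],None,fx=5,fy=5,interpolation=cv2.INTER_CUBIC))
E
```

```text
10.6 [ 0.59901693 -0.04356102  0.06817667] [[-0.0769716 -0.000354 ]] [ 1.79997645e+02  2.63352500e-02 -1.68518280e+02] [ 0.16581495 -0.33638142 -0.06554663] -3.106020564858213e-05
scene white 0.6 ctr -2.2 97.8 size 124.4 59.1 ang -1.5 z [0.1164 0.1222 0.1267] xr [-60.2  57.8]
scene red 0.61 ctr -2.5 50.3 size 126.8 63.8 ang 2.9 z [0.1185 0.1224 0.1265] xr [-60.7  58.4]
scene blue 0.57 ctr -6.6 -2.2 size 129.7 62.0 ang 4.0 z [0.1191 0.1224 0.1272] xr [-64.9  56.4]
scene yellow 0.64 ctr -0.8 -51.3 size 121.9 67.7 ang 4.9 z [0.1187 0.1223 0.1269] xr [-58.9  58.6]
scene green 0.95 ctr -0.3 -102.4 size 127.4 64.5 ang 7.5 z [0.1187 0.1226 0.1267] xr [-61.7  56.5]
```

View pics/s4c.png

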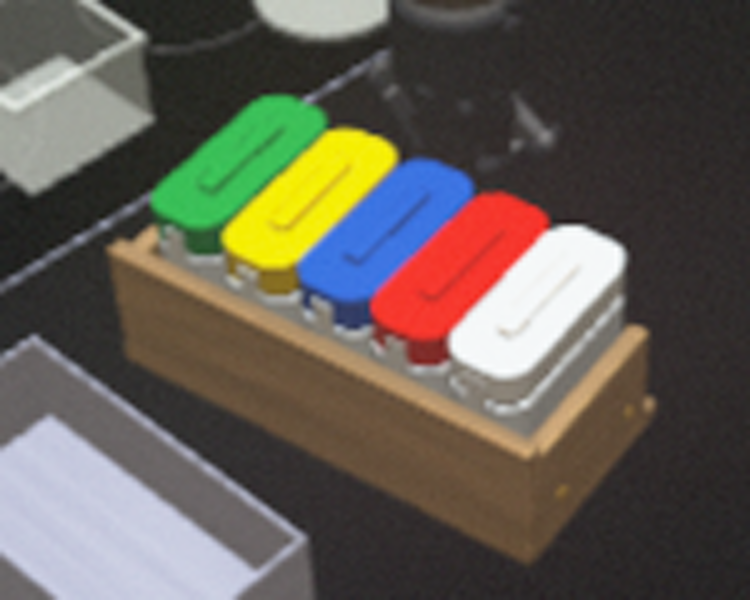

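play_rows(targets=[{"grip":255,"linear":[0.2,0.04,0],"delta_rot":[0,0,0]},{"grip":255,"linear":[0.35,0.07,0],"delta_rot":[0,0,0]},{"grip":255,"linear":[0.45,0.09,0],"delta_rot":[0,0,0]},{"grip":255,"linear":[0.45,0.09,0],"delta_rot":[0,0,0]}])

```text
time: 11.3
ee_pos: [0.602, -0.043, 0.068]
tcp_rot: [180.0, -0.1, -168.5]
wrist_force: [-7.3, -1.0, 2.2]
opening: 0.0002
grasp_force: 0.0
```

play_rows(targets=[{"grip":255,"linear":[0.1,0.02,0],"delta_rot":[0,0,0]},{"grip":255,"linear":[0.2,0.04,0],"delta_rot":[0,0,0]},{"grip":255,"linear":[0.2,0.04,0],"delta_rot":[0,0,0]}])

```text
time: 11.6
ee_pos: [0.6019, -0.0429, 0.0675]
tcp_rot: [180.0, -0.4, -168.6]
wrist_force: [-17.4, -3.8, 4.9]
opening: -0.0001
grasp_force: 0.0
```

play_rows(targets=[{"grip":255,"linear":[-1.5,-0.3,0],"delta_rot":[0,0,0]},{"grip":255,"linear":[-2.94,-0.59,0],"delta_rot":[0,0,0]},{"grip":255,"linear":[-3.95,4.41,0],"delta_rot":[0,0,0]},{"grip":255,"linear":[-3.95,4.41,0],"delta_rot":[0,0,0]},{"grip":255,"linear":[-2.97,4.6,0],"delta_rot":[0,0,0]},{"grip":255,"linear":[-1.99,4.8,0],"delta_rot":[0,0,0]},{"grip":255,"linear":[-1.6,4.88,0],"delta_rot":[0,0,0]},{"grip":255,"linear":[-1.4,4.92,0],"delta_rot":[0,0,0]},{"grip":255,"linear":[-1.2,4.96,0],"delta_rot":[0,0,0]},{"grip":255,"linear":[-1.2,4.96,0],"delta_rot":[0,0,0]}])

```text
time: 12.6
ee_pos: [0.5921, 0.0065, 0.0677]
tcp_rot: [-180.0, -0.2, -168.6]
wrist_force: [-4.4, -1.6, -0.5]
opening: -0.0001
grasp_force: 0.0
```

```bash
python3 - <<'E'
from h import *
o=bot.get_obs(); print(o["time"],o["ee_pos"],rk(o["ee_pos"]),o["tcp_rot"],o["wrist_force"],o["opening"])
E
```

```text
12.6 [0.59212273 0.00646118 0.06771481] [[-0.07384254  0.05004401]] [-1.79993076e+02 -1.56632745e-01 -1.68577762e+02] [-4.4257164  -1.56963649 -0.45141441] -0.00012952125208886853
```

play_rows(targets=[{"grip":255,"linear":[0.15,0.03,0],"delta_rot":[0,0,0]},{"grip":255,"linear":[0.15,0.03,0],"delta_rot":[0,0,0]},{"grip":255,"linear":[-2.5,-0.5,0],"delta_rot":[0,0,0]},{"grip":255,"linear":[-3.49,4.4,0],"delta_rot":[0,0,0]},{"grip":255,"linear":[-3.49,4.4,0],"delta_rot":[0,0,0]},{"grip":255,"linear":[-2,4.7,0],"delta_rot":[0,0,0]},{"grip":255,"linear":[-1.5,4.8,0],"delta_rot":[0,0,0]},{"grip":255,"linear":[-1.2,4.86,0],"delta_rot":[0,0,0]},{"grip":255,"linear":[-0.9,4.92,0],"delta_rot":[0,0,0]},{"grip":255,"linear":[-0.9,4.92,0],"delta_rot":[0,0,0]}])

```text
time: 13.6
ee_pos: [0.5824, 0.0558, 0.0675]
tcp_rot: [180.0, -0.2, -168.6]
wrist_force: [-7.0, -0.7, 0.8]
opening: -0.0
grasp_force: 0.0
```

```bash
python3 - <<'E'
from h import *
o=bot.get_obs(); print(o["time"],o["ee_pos"],rk(o["ee_pos"]),o["tcp_rot"],o["wrist_force"],o["opening"])
E
```

```text
13.6 [0.58240857 0.05576721 0.0675401 ] [[-0.07361934  0.10029737]] [ 179.9860346    -0.23282109 -168.56261235] [-7.04640623 -0.72037172  0.80438217] -3.759684564665412e-05
```

play_rows(targets=[{"grip":255,"linear":[-2.94,-0.59,0],"delta_rot":[0,0,0]},{"grip":255,"linear":[-1.94,-5.5,0],"delta_rot":[0,0,0]},{"grip":255,"linear":[-0.94,-10.4,0],"delta_rot":[0,0,0]},{"grip":255,"linear":[0.06,-15.5,0],"delta_rot":[0,0,0]},{"grip":255,"linear":[0.06,-15.5,0],"delta_rot":[0,0,0]},{"grip":255,"linear":[2,-15.1,0],"delta_rot":[0,0,0]},{"grip":255,"linear":[2.5,-15,0],"delta_rot":[0,0,0]},{"grip":255,"linear":[2.8,-14.94,0],"delta_rot":[0,0,0]},{"grip":255,"linear":[3,-14.9,0],"delta_rot":[0,0,0]},{"grip":255,"linear":[3,-14.9,0],"delta_rot":[0,0,0]}])

```text
time: 14.6
ee_pos: [0.6116, -0.0923, 0.0677]
tcp_rot: [180.0, -0.3, -168.5]
wrist_force: [-9.5, -1.2, 2.2]
opening: 0.0004
grasp_force: 0.0
```

```bash
python3 - <<'E'
from h import *
o=bot.get_obs(); print(o["time"],o["ee_pos"],rk(o["ee_pos"]),o["tcp_rot"],o["wrist_force"],o["opening"])
E
```

```text
14.6 [ 0.61158794 -0.0923123   0.0676636 ] [[-0.07428465 -0.05062823]] [ 179.95716614   -0.27772577 -168.50165635] [-9.48539756 -1.19102623  2.20019961] 0.0003602253165014082
```

Now green: y −52 mm more, i.e. (+1.0, −5.1).

play_rows(targets=[{"grip":255,"linear":[-2.5,-0.5,0],"delta_rot":[0,0,0]},{"grip":255,"linear":[-1.5,-5.6,0],"delta_rot":[0,0,0]},{"grip":255,"linear":[-1.5,-5.6,0],"delta_rot":[0,0,0]},{"grip":255,"linear":[0,-5.3,0],"delta_rot":[0,0,0]},{"grip":255,"linear":[0.5,-5.2,0],"delta_rot":[0,0,0]},{"grip":255,"linear":[0.8,-5.14,0],"delta_rot":[0,0,0]},{"grip":255,"linear":[1,-5.1,0],"delta_rot":[0,0,0]},{"grip":255,"linear":[1,-5.1,0],"delta_rot":[0,0,0]}])

```text
time: 15.4
ee_pos: [0.6218, -0.1434, 0.0678]
tcp_rot: [180.0, -0.3, -168.5]
wrist_force: [-10.7, -1.6, 2.4]
opening: 0.0001
grasp_force: 0.0
```

```bash
python3 - <<'E'
from h import *
o=bot.get_obs(); print(o["time"],o["ee_pos"],rk(o["ee_pos"]),o["tcp_rot"],o["wrist_force"],o["opening"])
E
```

```text
15.4 [ 0.62180145 -0.14336809  0.0677814 ] [[-0.07436419 -0.10269552]] [ 179.97045455   -0.26793134 -168.51940114] [-10.66631121  -1.60414093   2.35517978] 0.0001292514925776017
```

play_rows(targets=[{"grip":255,"linear":[-3,-0.6,0],"delta_rot":[0,0,0]},{"grip":255,"linear":[-6,0.5,3],"delta_rot":[0,0,0]},{"grip":255,"linear":[-10,2,6],"delta_rot":[0,0,0]},{"grip":255,"linear":[-14,4,10],"delta_rot":[0,0,0]},{"grip":255,"linear":[-18,6,13],"delta_rot":[0,0,0]},{"grip":255,"linear":[-22,8,16],"delta_rot":[0,0,0]},{"grip":255,"linear":[-26,11,19],"delta_rot":[0,0,0]},{"grip":255,"linear":[-30,14,20],"delta_rot":[0,0,0]},{"grip":255,"linear":[-30,14,20],"delta_rot":[0,0,0]}])

```text
time: 16.3
ee_pos: [0.3216, -0.0024, 0.2702]
tcp_rot: [-180.0, 0.2, -168.5]
wrist_force: [1.7, 0.2, -0.2]
opening: 0.0001
grasp_force: 0.0
```

```bash
python3 - <<'E'
from h import *
p,w=lids("top"); save(p,"t5.png")
cv2.imwrite("pics/t5c.png",cv2.resize(p["color"][160:260,260:410,::-1],None,fx=5,fy=5,interpolation=cv2.INTER_CUBIC))
print(bot.get_obs()["time"],bot.get_obs()["ee_pos"])
E
```

```text
top white 0.75 ctr 0.6 100.5 size 122.7 53.5 ang 0.3 z [0.1155 0.1216 0.1278] xr [-58.  59.]
red none
top blue 0.6 ctr 0.5 0.9 size 121.0 58.7 ang -2.2 z [0.1177 0.122  0.1278] xr [-57.1  58.9]
top yellow 0.75 ctr 0.6 -51.2 size 122.8 60.3 ang -3.7 z [0.1156 0.121  0.127 ] xr [-58.5  58.3]
top green 0.7 ctr 0.6 -99.1 size 122.4 60.1 ang -2.8 z [0.1156 0.1208 0.1274] xr [-57.8  58.3]
16.6 [ 0.32422891 -0.00374999  0.26776425]
```

View pics/t5c.png

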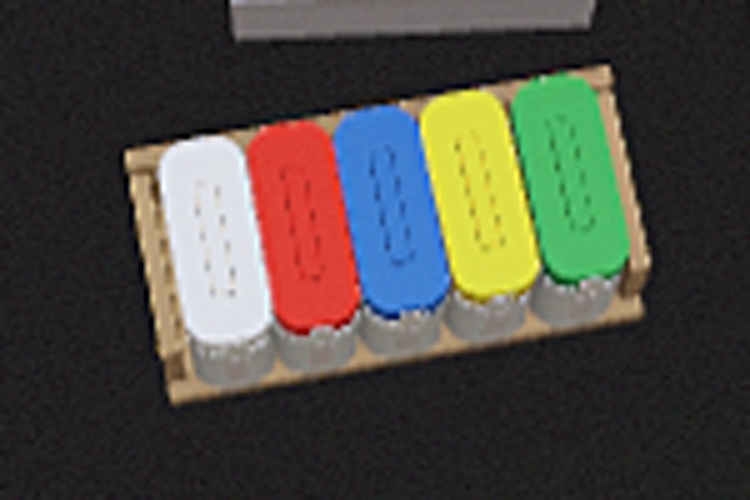

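The five lids stand in one row (white at 215,240 to green at 570,180 in the crop) with fronts level. I'll check the angles by lid colour before handing in.

```bash
python3 - <<'E'
from h import *
for c in("top","scene"):
    p=bot.camera(c); w=cloud(p); h=cv2.cvtColor(p["color"],cv2.COLOR_RGB2HSV); H,S,V=h[...,0].astype(int),h[...,1],h[...,2]
    r=rk(w.reshape(-1,3)).reshape(480,640,2)
    base=(abs(w[...,2]-.121)<.009)&(abs(r[...,0])<.08)&(abs(r[...,1])<.135)
    for n,m in dict(white=(S<60)&(V>120)&(r[...,1]>.06),red=((H<10)|(H>170))&(S>120),blue=(abs(H-108)<15)&(S>110),yellow=(abs(H-28)<8)&(S>120),green=(abs(H-65)<20)&(S>100)).items():
        q=r[base&m]*1000
        (cx,cy),(a,b),g=cv2.minAreaRect(q.astype(np.float32)); ang=(g+45)%90-45
        d=q-q.mean(0); e=np.linalg.eigh(d.T@d)[1][:,1]
        print(c,n,len(q),q.mean(0).round(1),"rect",round(cx,1),round(cy,1),round(a),round(b),round(ang,1),"pca",round(np.degrees(np.arctan(e[1]/e[0])),1), "z",np.median(w[base&m][:,2]).round(4))
E
```

```text
top white 690 [ -0.5 102. ] rect 1.7 101.9 50 124 -0.1 pca -0.4 z 0.1214
top red 681 [-0.5 51.7] rect 0.6 51.6 49 122 -0.4 pca -0.7 z 0.1214
top blue 670 [-1.5  1.2] rect 1.2 0.6 122 50 0.2 pca -0.1 z 0.1214
top yellow 675 [ -0.9 -49.9] rect 0.8 -51.0 123 52 0.7 pca 0.7 z 0.1211
top green 658 [  -1.5 -101.9] rect 0.5 -102.5 120 50 0.2 pca -0.5 z 0.1209
scene white 643 [  5.1 103.4] rect 0.6 101.5 51 123 -0.5 pca 0.4 z 0.1223
scene red 553 [ 4.5 52.3] rect 0.7 51.6 50 124 -0.1 pca 0.7 z 0.1224
scene blue 516 [3.7 1.7] rect -1.3 1.1 50 123 -0.6 pca 0.6 z 0.1226
scene yellow 520 [  4.2 -49.7] rect -0.0 -51.0 52 120 -0.3 pca 1.5 z 0.1226
scene green 516 [   3.8 -101.8] rect -1.0 -103.5 55 124 -1.8 pca 2.0 z 0.1226
```

All are square, level and seated.

```bash
python3 -c "
from workcell import bot
print(bot.job_done())"
```

```text
the job is handed in; nothing more can be done
None
```

The blue canister is fully home in the middle of the rack. All five stand upright with fronts level and square to within about 2° by camera, two on each side of the blue one. I handed the job in at about 17 s on the robot's clock, and no result came back.

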